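# Close the blue filter cell: find the bayonet cap's keyways and hold it home

### The arm

A 6-joint arm with a two-finger parallel gripper is mounted at the origin on the work surface. World frame = base frame: x ahead of the robot, y to its left, z up, the work surface at z = 0. Lengths are in m, angles in rad, forces in N, time in s.
With the tool pointing down it reaches from about 0.35 to 0.975 m from the base axis. Payload 4.9 kg.
Tool frame: the origin (TCP) lies on the centre line of the jaws, within the pads' length; the fingertips stand manip.tip_reach ahead of it and the grasp point (between the pads) is the TCP (manip.tip_reach is the distance from the TCP to the fingertips, in m); z points along the fingers, y is the line along which they close (so a half turn about z gives the same grasp; the last joint's range is limited). The gripper opens to 85 mm and grips with 20 to 120 N. Pads are 22 mm wide; open, the fingers measure 114 mm over their backs; the gripper's body (76 mm by 85 mm) begins 54 mm behind the grasp point. The pads swing forward as they close: fully open they stand 13 mm farther back than shut.
Start: joints at [-1.244, 0.053, 1.613, -0, 1.476, -0.119], TCP at [0.269, -0.564, 0.25] pointing down, gripper open.
Joint ranges: [-3.01, 3.01], [-1.01, 2.22], [0.06, 2.58], [-1.02, 4.17], [0.09, 2.62], [-3.14, 3.14]. Speed limits (rad/s): [2.57, 2.57, 3.14, 3.14, 3.14, 3.14].

### API

Orientations are given as a unit quaternion [w, x, y, z].
In Python, from plant import manip gives the robot as it stands. The module is installed in compiled form; this text tells all that it offers.
- The arm moves only by the tool move_arm, never from a script. Its argument "rows" is a list of rows, each a list of 7 numbers: the shift along the tool's x, y, z in cm, then the turn, a rotation vector about the tool's x, y, z in degrees, then the opening, from -1 (shut) to 1 (fully open). In form: [[tx, ty, tz, ax, ay, az, jaw], ...]. A call has 1 to 20 rows; each row shifts and turns the commanded pose from where the row before left it, along the tool's axes as they then stand; what a row does not reach is not made up. A row lasts 1/12 s, in which the tool goes at most 41.7 mm and 7.16 degrees, less where a joint would pass 70% of its speed; a pose out of reach is approached as far as the arm can. A call is refused whole if a number of a shift passes 4.17 or a number of a turn 7.16, either way. A call with a gripper value outside its range is refused whole. The fingers move at their own pace and stop on an object; the grip force is fixed at half the most. Time passes only in rows, so rows that do not move let the fingers close. It gives the time, the measured TCP pose, the force, the opening and the grip force at its end, in the units of the state.
- manip.state(): the state, without advancing time (a new reading comes with each control period).
- manip.grab_frame(name): name is "scene" or "top" or "wrist"; returns a dict with "img" (400x640x3 uint8, blue, green, red), "mtx" (3x3 intrinsics, pixels), "R" (3x3) and "t" (3): a world point X has camera coordinates R X + t. Camera axes: x right, y down, z forward; pixel columns grow to the right and rows downward; lengths in m; the calibration is good to about 2 mm. A picture is of the moment at which its call begins. There is no depth.
- manip.job_done(): hands the job in; it is judged then, once.
The state is a dict: "time": time; "joint_pos": joint angles; "joint_vel": joint speeds; "joint_efforts": joint torques, N m; "tool_pos": TCP position; "tool_rot": TCP orientation; "contact_force": force on the tool from outside, world axes, zero at the start; "ft_torque": the same for the moment, N m; "gripper_width": opening from 0.0 (shut) to 1.0 (fully open); "grasp_force": force on a finger pad.
Only numpy, scipy, OpenCV 4.12 (cv2) and the standard library are available. Lean on these libraries where they do the work, as an engineer would, in place of code of your own. Each camera call takes 0.05 s, during which the arm holds its last target. There are 200 camera calls.

### The job

Take the cap that matches the open filter cell (the blue one), set it on the cell's neck and turn it until its hidden keyways drop over the pins. Then push it fully home against the sprung seal, lower edge down on the cell's shoulder all round, and finish still holding it there so that I can put the clamp band on: do not let go. Leave the other caps and everything else on the bench where they are.

Things in the scene. Friction and masses are not known exactly. Their poses are not given: they have to be found in the camera images.
- cap_blue: The wanted cap: knurled aluminium bayonet cap with blue top disc and band, 0.10 to 0.20 kg, right way up on the bench. Wall 58 outside diameter, 34 tall. Open below: bore 42.4 diameter, 29 deep. Three straight keyways, 8 wide, 120 degrees apart, run inside the wall over its full depth: not seen from outside, unmarked, its x and y axes tell nothing of them. Origin: centre of its lower edge, z up.
- cap_blue_nipple (a point): Tip of the brass air nipple in the middle of the blue cap's top, 52 mm above the cap's lower edge, on its axis; nipple 20 mm wide at its foot, standing on a blue disc 53 diameter whose top is 37 above the lower edge.
- cap_green: Decoy: knurled aluminium bayonet cap with a green top disc and band, same size as the blue cap, right way up on the bench; origin at the centre of its lower edge, z up. Belongs to another cell: leave alone.
- cap_yellow: Decoy: knurled aluminium bayonet cap with a yellow top disc and band, same size as the blue cap, right way up on the bench; origin at the centre of its lower edge, z up. Belongs to another cell: leave alone.
- cell: The open filter cell, fixed to the bench, blue ring on its foot, blue band above it. Foot 92 diameter, 10 thick; body 52 diameter; shoulder flange 60 diameter, flat top 57 above the bench; then the upright neck, 40 diameter, up to 85 above the bench (top 4 mm tapered to 34). Origin: centre of the foot's underside, z up; brass drain spigot 44 mm out along its x, 22 up.
- cell_pins (a point): On the cell's axis, level with the tops of its three brass pins, 16 above the shoulder. Round pins, 5 thick, out to 25 from the axis, 120 degrees apart, one along the cell's x. Unless the keyways meet them the cap rests on the pins. They meet within about 0.06 rad: turning by up to 120 degrees, pressed lightly, finds them; then it goes down freely for 11 mm, to the seal plate.
- cell_shoulder (a point): Point on the open cell's axis at the level of the shoulder's flat top, 57 above the bench, axes as the cell. The cap's origin comes here, its edge standing on the shoulder, when it is fully home. On the way down a pin may catch on a keyway's side when they only just meet: the collar then stops turning; ease it a little back.
- seal_plate (a joint): Orange sprung seal plate, 29 diameter, in the open cell's mouth, standing 6 mm above the neck. Value: how far it is pressed down, 0 free, 0.005 m with the cap fully home. Its spring pushes the cap back up with about 3 N at 0 and 12 N at 0.005; let go, the cap rises again about 5 mm.
- closed_cell: The neighbouring cell, fixed, same make in red, with its red cap on, fully home, and a steel clamp band with brass wing nut round the joint (70 diameter, 57 above the bench, wing nut about 45 mm out along the cell's -x); 109 tall; origin at the centre of the foot's underside. Not to be worked on.
- clamp: Loose open steel clamp band lying flat, about 70 across and 12 thick, origin at its centre on the bench. Bystander.
- dish: White porcelain dish, 84 diameter, 30 tall, origin at the centre of its underside. Bystander.
- brush: Sieve brush lying on the bench, handle along its -x. Bystander.
- jar: Amber sample jar, closed, 60 diameter, 85 tall, origin at the centre of its underside. Bystander.
- sieve: Small brass sieve, 105 diameter, 42 tall, origin at the centre of its underside. Bystander.
Mind the look-alikes: they are no part of the job. Leave any red look-alike of the cap_blue alone.

How it is judged:
By the outcome, as a careful person would: the job done as asked, in the order asked, and still so for the second after the job is handed in, while the arm keeps its last pose, push and grip.
It also fails if it takes over 64 s, if anything falls off the work surface, if the arm or the gripper's body presses on something with over 40 N, if the wrist force passes 120 N, or if a joint passes its speed limit or range.

## Working session

There is one attempt and no reset: what is moved stays moved. The work goes in short steps, Python scripts to look and compute and a tool call to move; the robot and the scene stay as the last step left them, time stands still between calls to the robot, and variables do not carry over. Pictures are saved under pics/ and viewed, at most 10 in all, crops included, and the job is handed in when it is done.

Besides the shell and the picture viewer there is one more tool, called after "Call:" as a command line: name --pt "numbers of a row" for each row, then --argument value for the rest. move_arm: Moves the arm, as the interface text tells. Its arguments: {"type":"object","properties":{"rows":{"type":"array","items":{"type":"array","items":{"type":"number"}}}},"required":["rows"]}

```bash
mkdir -p pics
python3 - <<'E'
from plant import manip
import cv2,numpy as np,pickle
d={}
for n in("scene","top"):
    f=manip.grab_frame(n);d[n]=f;cv2.imwrite(f"pics/{n}0.png",f["img"])
    print(n,f["mtx"].tolist(),np.round(f["R"],3).tolist(),np.round(f["t"],3).tolist())
pickle.dump(d,open("f0.pkl","wb"))
s=manip.state();print(s, manip.tip_reach)
E
```

```text
scene [[387.8130680048797, 0.0, 320.25299025479575], [0.0, 387.8130680048797, 198.66170020207088], [0.0, 0.0, 1.0]] [[-0.341, 0.94, 0.004], [0.523, 0.194, -0.83], [-0.781, -0.281, -0.558]] [0.19, -0.251, 1.538]
top [[436.7674656120278, 0.0, 311.78454002930164], [0.0, 436.7674656120278, 198.5763251957363], [0.0, 0.0, 1.0]] [[-0.027, -1.0, -0.013], [-0.993, 0.028, -0.112], [0.112, 0.01, -0.994]] [0.012, 0.585, 1.365]
{'time': 0.1, 'joint_pos': array([-1.24396777e+00,  5.33269857e-02,  1.61413666e+00, -1.00581650e-05,
        1.47602847e+00, -1.19015049e-01]), 'joint_vel': array([-0.00194493, -0.00045496, -0.00239497, -0.00192569, -0.00093763,
        0.00181745]), 'joint_efforts': array([ 1.25923165e-03, -3.94901991e+01, -3.71362889e+01, -4.71004842e-05,
        3.94559975e-03,  1.15732757e-06]), 'tool_pos': array([ 0.26933097, -0.56340643,  0.24917549]), 'tool_rot': array([-9.44092102e-04,  9.75255114e-01,  2.21080439e-01, -1.03485328e-04]), 'contact_force': array([-0.15411142, -0.65419276,  0.47896708]), 'ft_torque': array([ 0.00732521,  0.01586496, -0.02480986]), 'grasp_force': 0.0, 'gripper_width': 1.0011022161269187} 0.019
```

View pics/scene0.png

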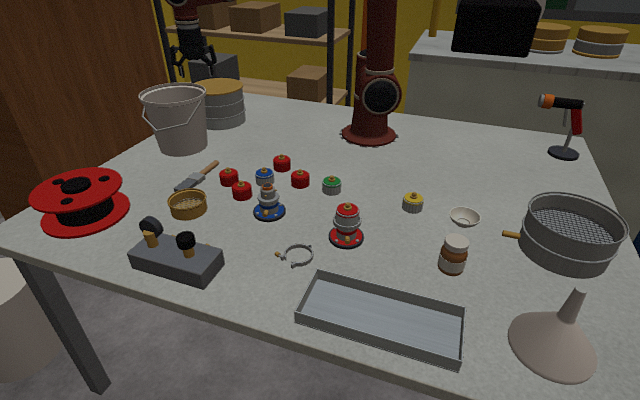

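View pics/top0.png

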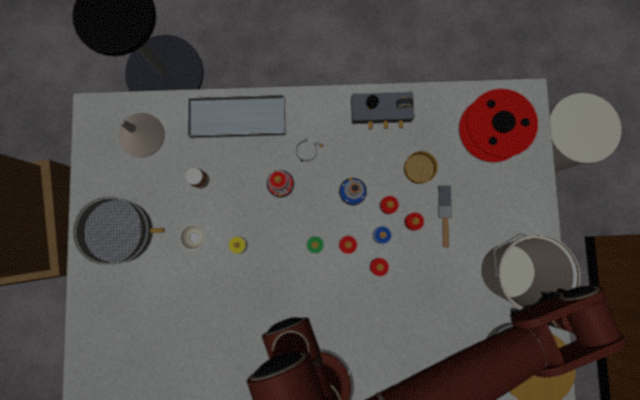

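Scene view: the blue cap is at about (264,176) and the open cell at (268,205). Red look-alikes are at (282,163), (300,178), (242,190) and (229,177), with the green cap at (331,185), the yellow at (413,202) and the closed red cell at (347,225).
Top view: the blue cap is at (382,235) and the cell at (352,190). Red caps are at (347,245), (389,205), (414,221) and (379,267), with the green cap at (315,244).

The only blue candidates are the cap at top (382,235) and the cell itself at top (352,190). By the description I choose the low blue cap, not the cell.

```bash
cat > h.py <<'E'
import cv2,numpy as np
def ray(f,p):
    d=f["R"].T@np.linalg.inv(f["mtx"])@np.array([p[0],p[1],1.]); return -f["R"].T@f["t"],d
def plane(f,p,z):
    c,d=ray(f,p); return c+d*(z-c[2])/d[2]
def two(f1,p1,f2,p2):
    c1,d1=ray(f1,p1);c2,d2=ray(f2,p2)
    s=np.linalg.lstsq(np.stack([d1,-d2],1),c2-c1,rcond=None)[0]
    a,b=c1+s[0]*d1,c2+s[1]*d2; return (a+b)/2,np.linalg.norm(a-b)
def proj(f,X):
    q=f["mtx"]@(f["R"]@np.array(X)+f["t"]); return q[:2]/q[2]
def blobs(img,lo,hi,amin=15):
    m=cv2.inRange(cv2.cvtColor(img,cv2.COLOR_BGR2HSV),lo,hi)
    n,_,st,c=cv2.connectedComponentsWithStats(m)
    return m,[(st[i].tolist(),c[i].round(1).tolist()) for i in range(1,n) if st[i][4]>=amin]
E
python3 - <<'E'
import pickle;from h import *
d=pickle.load(open("f0.pkl","rb"));S,T=d["scene"],d["top"]
for n in d:
  print(n)
  for nm,lo,hi in(("blue",(100,120,50),(125,255,255)),("red",(0,170,80),(6,255,255)),("green",(50,120,50),(85,255,255)),("orange",(8,120,60),(28,255,255))):
    print(nm,[b for b in blobs(d[n]["img"],lo,hi)[1] if b[0][4]<900])
# blobs at plane
for p in((382,235),(347,245),(389,205),(414,221),(379,267),(315,244)): print(p,plane(T,p,.037).round(4))
print("cell",plane(T,(352,190),.085).round(4), plane(S,(268,187),.09).round(4),plane(S,(264,171),.037).round(4))
def crop(f,c,w,h,k): 
    return cv2.resize(f["img"][c[1]-h:c[1]+h,c[0]-w:c[0]+w],None,fx=k,fy=k,interpolation=cv2.INTER_CUBIC)
cv2.imwrite("pics/crop1.png",np.hstack([crop(S,(265,190),32,45,6),crop(T,(370,215),32,45,6)]))
E
```

```text
scene
blue [([256, 168, 16, 9, 74], [263.6, 172.6]), ([263, 203, 21, 14, 94], [276.3, 208.6]), ([254, 204, 21, 15, 85], [262.4, 212.7])]
red [([273, 156, 17, 8, 74], [281.0, 159.9]), ([219, 169, 18, 10, 86], [228.0, 173.8]), ([291, 171, 18, 9, 94], [299.6, 175.6]), ([232, 181, 19, 12, 115], [240.4, 187.0]), ([337, 203, 21, 12, 134], [347.0, 209.7]), ([330, 229, 32, 16, 165], [345.3, 237.3])]
green [([324, 177, 16, 8, 79], [331.2, 181.1])]
orange [([28, 0, 6, 9, 17], [30.9, 3.6]), ([160, 0, 16, 27, 255], [167.6, 13.5]), ([334, 0, 16, 29, 404], [341.3, 13.7]), ([350, 0, 17, 107, 837], [358.2, 38.1]), ([0, 11, 10, 19, 54], [5.0, 19.9]), ([167, 32, 12, 15, 138], [172.6, 38.9]), ([333, 35, 15, 55, 660], [340.0, 63.2]), ([573, 48, 46, 11, 123], [596.2, 55.0]), ([175, 50, 8, 12, 56], [178.2, 55.3]), ([5, 59, 23, 44, 135], [15.9, 78.5]), ([173, 59, 18, 23, 212], [182.7, 72.2]), ([317, 73, 9, 29, 178], [321.5, 87.6]), ([195, 78, 48, 18, 596], [220.2, 85.6]), ([543, 94, 12, 15, 130], [548.4, 100.1]), ([338, 96, 8, 10, 37], [342.2, 101.5]), ([33, 115, 7, 11, 20], [36.2, 119.7]), ([278, 154, 7, 
[... 1392 characters left out ...]
 7, 7, 41], [415.1, 220.9]), ([444, 219, 4, 19, 54], [445.2, 228.1]), ([150, 228, 14, 5, 45], [155.6, 230.0]), ([381, 233, 4, 4, 16], [382.5, 234.5]), ([229, 237, 16, 16, 191], [236.8, 244.4]), ([444, 239, 4, 7, 22], [445.5, 242.1]), ([345, 241, 7, 7, 39], [348.0, 244.1]), ([312, 242, 6, 6, 24], [314.5, 244.5]), ([377, 264, 7, 7, 40], [379.8, 266.9]), ([551, 334, 14, 14, 84], [557.7, 341.7])]
(382, 235) [ 0.4633 -0.2221  0.037 ]
(347, 245) [ 0.435  -0.1107  0.037 ]
(389, 205) [ 0.5577 -0.2485  0.037 ]
(414, 221) [ 0.5047 -0.325   0.037 ]
(379, 267) [ 0.3639 -0.2082  0.037 ]
(315, 244) [ 0.4408 -0.0101  0.037 ]
cell [ 0.6028 -0.1289  0.085 ] [ 0.6109 -0.1306  0.09  ] [ 0.4553 -0.2257  0.037 ]
```

View pics/crop1.png

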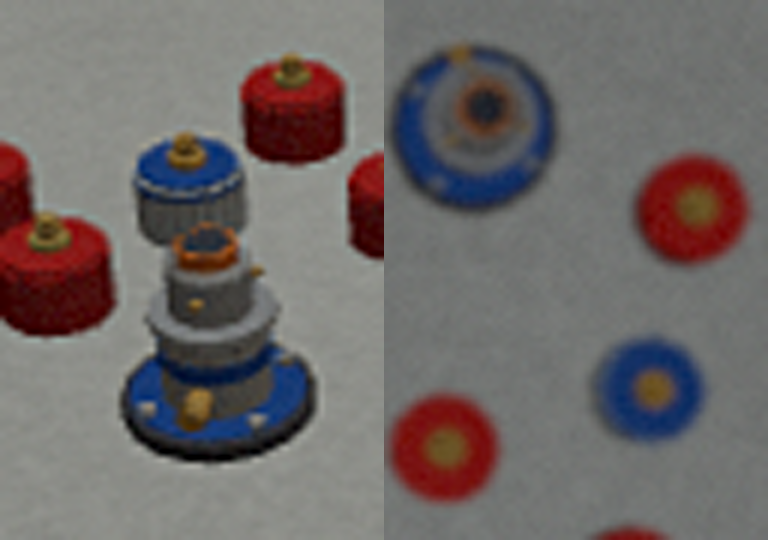

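Crop: left half is the scene view, right half the top view. The cap with the blue disc and grey knurled wall is the wanted one, at scene (264,173) and top (382,235), about (0.463,-0.222). The cell, with its blue foot and orange seal plate, is at about (0.605,-0.13). Both caps beside it in the crop are red. I'll move above the cap with the jaw line at about 48°, which lies between the red neighbours.

Call:
move_arm --pt "2.69 -1.87 0.42 0 0 0 1" --pt "2.69 -1.87 0.42 0 0 0 1" --pt "2.69 -1.87 0.42 0 0 0 1" --pt "2.69 -1.87 0.42 0 0 0 1" --pt "2.69 -1.87 0.42 0 0 0 1" --pt "2.69 -1.87 0.42 0 0 0 1" --pt "2.69 -1.87 0.42 0 0 0 1" --pt "2.69 -1.87 0.42 0 0 0 1" --pt "2.69 -1.87 0.42 0 0 0 1" --pt "2.69 -1.87 0.42 0 0 0 1" --pt "2.69 -1.87 0.42 0 0 0 1" --pt "2.69 -1.87 0.42 0 0 0 1"

```text
time: 1.1
tool_pos: [0.4642, -0.2205, 0.1993]
tool_rot: [-0.0, 0.975, 0.221, -0.0]
contact_force: [0.7, -0.8, -0.0]
gripper_width: 1.001
grasp_force: 0.0
```

Call:
move_arm --pt "0 0 0 0 0 -7 1" --pt "0 0 0 0 0 -7 1" --pt "0 0 0 0 0 -7 1" --pt "0 0 0 0 0 -7 1" --pt "0 0 0 0 0 -7 1" --pt "0 0 0 0 0 -7 1" --pt "0 0 0 0 0 -7 1" --pt "0 0 0 0 0 -7 1" --pt "0 0 0 0 0 -7 1" --pt "0 0 0 0 0 -7 1" --pt "0 0 0 0 0 -7 1" --pt "0 0 0 0 0 -7 1" --pt "0 0 0 0 0 -7 1" --pt "0 0 0 0 0 -7 1" --pt "0 0 0 0 0 -7 1" --pt "0 0 0 0 0 -7 1" --pt "0 0 0 0 0 0 1" --pt "0 0 0 0 0 0 1"

```text
time: 2.6
tool_pos: [0.4637, -0.2221, 0.1995]
tool_rot: [-0.0, 0.364, 0.932, 0.0]
contact_force: [0.1, -0.3, 0.4]
gripper_width: 1.004
grasp_force: 0.0
```

Run:
```python
from plant import manip
from h import *
import pickle
f=manip.grab_frame("wrist");t=manip.grab_frame("top");pickle.dump((f,t),open("w1.pkl","wb"));cv2.imwrite("pics/w1.png",f["img"])
s=manip.state();print(s["tool_pos"],s["tool_rot"],s["joint_pos"])
for g in(f,t):print([b for b in blobs(g["img"],(100,120,40),(125,255,255),60)[1]])
print(proj(f,(.463,-.222,.037)))
```

```text
[ 0.46382048 -0.22215002  0.19964467] [-2.42863970e-04  3.63194935e-01  9.31713142e-01  3.79986785e-05] [-5.91441379e-01 -1.78988502e-01  1.91967976e+00 -3.21708189e-05
  1.40139201e+00 -1.41884283e+00]
[([300, 166, 50, 50, 1597], [324.3, 190.3]), ([428, 192, 72, 66, 1595], [456.3, 217.5])]
[([340, 186, 23, 18, 131], [348.8, 197.0])]
[322.35283489 190.84167691]
```

View pics/w1.png

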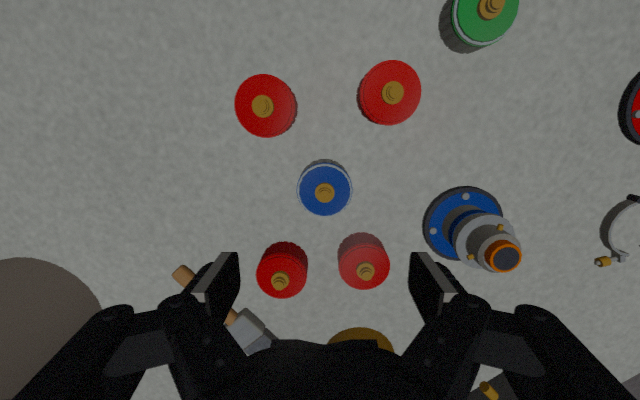

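Wrist view: the blue cap is at (324,190) with its nipple at about (325,192). The jaws straddle clear ground beside it. The cell is on the right with its plate at about (502,257), and the red caps stand well off the jaw line.

Run:
```python
from h import *
import pickle
f,t=pickle.load(open("w1.pkl","rb"));d=pickle.load(open("f0.pkl","rb"));S=d["scene"];T=d["top"]
m,_=blobs(f["img"],(100,120,40),(125,255,255))
def hull(m,x0,y0,x1,y1):
    k=np.zeros_like(m);k[y0:y1,x0:x1]=m[y0:y1,x0:x1]
    c=np.vstack(cv2.findContours(k,cv2.RETR_EXTERNAL,cv2.CHAIN_APPROX_NONE)[0]);return cv2.fitEllipse(cv2.convexHull(c))
e=hull(m,295,175,355,220);print("disc",e)   # lower visible part of disc
e2=hull(m,295,160,355,220);print("disc full",e2, plane(f,e2[0],.037))
o,b=blobs(f["img"],(5,120,50),(28,255,255))
print([x for x in b])
ep=hull(blobs(f["img"],(5,150,80),(16,255,255))[0],475,230,535,280);print("plate",ep,plane(f,ep[0],.091))
nip=[x for x in b if 300<x[1][0]<350 and 170<x[1][1]<210];
for x in nip: print("nip",plane(f,x[1],.045),plane(f,x[1],.05))
print("cap top/scene", two(T,(382.1,234.7),f,e2[0]), two(S,(263.7,172.3),f,e2[0]))
for z in(.085,.091): print(z,plane(S,(266.9,186.5),z),plane(T,(353.4,188),z))
print("plate 3d",two(S,(266.9,186.5),f,ep[0]),two(T,(353.0,188),f,ep[0]))
cv2.imwrite("pics/c2.png",cv2.resize(f["img"][175:285,415:535],None,fx=5,fy=5,interpolation=cv2.INTER_CUBIC))
```

```text
disc ((324.258544921875, 190.8050079345703), (48.39299774169922, 49.98081588745117), 85.0992202758789)
disc full ((324.6387939453125, 188.73033142089844), (49.91007995605469, 53.316646575927734), 16.343164443969727) [ 0.46294653 -0.21876309  0.037     ]
[([478, 0, 27, 20, 414], [489.7, 8.0]), ([380, 81, 25, 24, 449], [392.2, 92.2]), ([251, 94, 24, 24, 433], [262.4, 105.8]), ([315, 183, 19, 19, 288], [324.2, 192.1]), ([497, 224, 6, 7, 33], [499.8, 227.0]), ([484, 240, 38, 33, 471], [499.7, 253.2]), ([467, 254, 8, 6, 32], [470.3, 256.2]), ([595, 256, 16, 11, 103], [604.1, 260.6]), ([356, 261, 19, 20, 294], [365.2, 270.5]), ([173, 265, 21, 22, 279], [183.2, 275.3]), ([271, 270, 19, 21, 303], [279.8, 279.9]), ([225, 309, 13, 16, 119], [230.5, 316.7]), ([328, 327, 66, 25, 647], [362.8, 336.6]), ([479, 382, 20, 18, 213], [488.7, 390.7])]
plate ((504.7594299316406, 256.244140625), (30.358837127685547, 33.055091857910156), 39.30160903930664) [ 0.60753475 -0.13342162  0.091     ]
nip [ 0.46372369 -0.2200957   0.045     ] [ 0.46275948 -0.21921296  0.05      ]
cap top/scene (array([ 0.46473906, -0.22225487,  0.02645888]), np.float64(0.0034405366882045534)) (array([ 0.46362921, -0.22046511,  0.03745131]), np.float64(0.0037762506436520497))
0.085 [ 0.60263829 -0.13844088  0.085     ] [ 0.60892773 -0.13342083  0.085     ]
0.091 [ 0.61109221 -0.13375376  0.091     ] [ 0.60812028 -0.13289986  0.091     ]
plate 3d (array([ 0.6091044 , -0.13393256,  0.08966643]), np.float64(0.0016506022241049962)) (array([ 0.60862147, -0.13249656,  0.08935794]), np.float64(0.0014378540689298821))
```

View pics/c2.png

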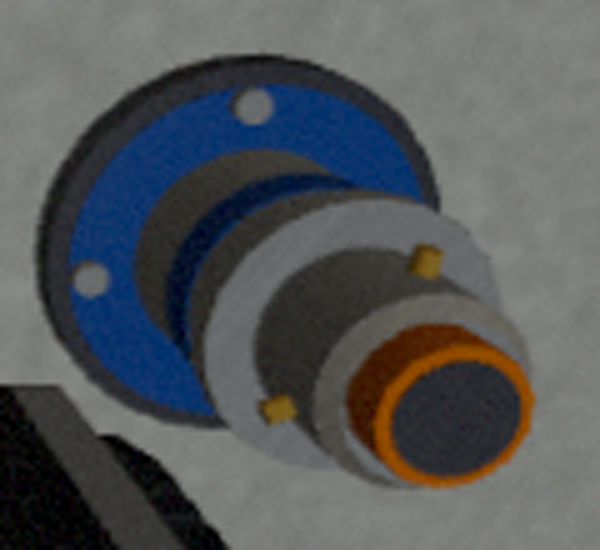

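The cap is at (0.463,-0.220). The cell axis is at about (0.608,-0.133), with its plate at z≈0.090, which matches the expected 0.091. Next I'll go down and grip.

Call:
move_arm --pt "0.16 0.1 2.5 0 0 0 1" --pt "0 0 3 0 0 0 1" --pt "0 0 3 0 0 0 1" --pt "0 0 3 0 0 0 1" --pt "0 0 2 0 0 0 1" --pt "0 0 1.5 0 0 0 1" --pt "0 0 1 0 0 0 1" --pt "0 0 1 0 0 0 1" --pt "0 0 0.55 0 0 0 1" --pt "0 0 0 0 0 0 1" --pt "0 0 0 0 0 0 1"

```text
time: 3.62
tool_pos: [0.4639, -0.2207, 0.0249]
tool_rot: [0.0, 0.362, 0.932, -0.0]
contact_force: [0.4, -0.0, -0.1]
gripper_width: 0.995
grasp_force: 0.0
```

Call:
move_arm --pt "0 0 0 0 0 0 -1" --pt "0 0 0 0 0 0 -1" --pt "0 0 0 0 0 0 -1" --pt "0 0 0 0 0 0 -1" --pt "0 0 0 0 0 0 -1" --pt "0 0 0 0 0 0 -1" --pt "0 0 0 0 0 0 -1" --pt "0 0 0 0 0 0 -1" --pt "0 0 0 0 0 0 -1" --pt "0 0 0 0 0 0 -1"

```text
time: 4.45
tool_pos: [0.4645, -0.2212, 0.026]
tool_rot: [0.001, 0.362, 0.932, -0.0]
contact_force: [-1.2, 0.5, 6.6]
gripper_width: 0.652
grasp_force: 64.2
```

Call:
move_arm --pt "0 0 -0.5 0 0 0 -1" --pt "0 0 -1 0 0 0 -1" --pt "0 0 -2 0 0 0 -1" --pt "0 0 -2.5 0 0 0 -1" --pt "0 0 -2.5 0 0 0 -1" --pt "0 0 -2.5 0 0 0 -1" --pt "0 0 -2.5 0 0 0 -1" --pt "0 0 -2 0 0 0 -1" --pt "0 0 -1 0 0 0 -1" --pt "0 0 0 0 0 0 -1" --pt "0 0 0 0 0 0 -1"

```text
time: 5.37
tool_pos: [0.4633, -0.2203, 0.1893]
tool_rot: [0.0, 0.362, 0.932, 0.0]
contact_force: [0.4, 0.0, -1.1]
gripper_width: 0.649
grasp_force: 63.8
```

Call:
move_arm --pt "-0.4 0.6 0 0 0 0 -1" --pt "-0.8 1.4 0 0 0 0 -1" --pt "-1.2 2 0 0 0 0 -1" --pt "-1.2 2 0 0 0 0 -1" --pt "-1.2 2 0 0 0 0 -1" --pt "-1.2 2 0 0 0 0 -1" --pt "-1.2 2 0 0 0 0 -1" --pt "-1.2 2 0 0 0 0 -1" --pt "-0.8 1.4 0 0 0 0 -1" --pt "-0.4 0.8 0 0 0 0 -1" --pt "0 0 0 0 0 0 -1" --pt "0 0 0 0 0 0 -1" --pt "0 0 0 0 0 0 -1"

```text
time: 6.45
tool_pos: [0.6427, -0.1658, 0.1884]
tool_rot: [-0.001, 0.362, 0.932, -0.0]
contact_force: [0.0, -1.1, -0.5]
gripper_width: 0.651
grasp_force: 63.8
```

Run:
```python
from plant import manip
from h import *
import pickle
d={n:manip.grab_frame(n) for n in("wrist","top","scene")};s=manip.state();pickle.dump((d,s),open("w2.pkl","wb"));cv2.imwrite("pics/w2.png",d["wrist"]["img"])
print(s["tool_pos"],s["tool_rot"],s["joint_pos"],s["contact_force"],s["gripper_width"])
for n in d:print(n,blobs(d[n]["img"],(5,120,50),(28,255,255),20)[1] if n=="wrist" else "",blobs(d[n]["img"],(100,120,40),(125,255,255),30)[1])
```

```text
[ 0.6429213  -0.16608504  0.18938448] [-1.41579654e-04  3.62457402e-01  9.32000326e-01 -5.99107209e-05] [-3.64731635e-01  1.84936284e-01  1.57255943e+00 -1.20153289e-04
  1.38438084e+00 -1.19369918e+00] [ 0.05610178 -0.91322124 -1.05509414] 0.6503646803896785
wrist [([585, 6, 15, 7, 27], [592.4, 9.7]), ([326, 121, 5, 7, 26], [327.8, 124.0]), ([306, 136, 37, 38, 386], [324.4, 153.5]), ([350, 164, 12, 13, 106], [355.5, 170.1]), ([344, 166, 5, 6, 21], [346.0, 168.6]), ([192, 180, 24, 22, 400], [203.5, 190.1]), ([481, 184, 14, 12, 109], [488.2, 189.5]), ([94, 191, 28, 22, 464], [108.1, 201.9]), ([3, 193, 84, 69, 1673], [44.0, 225.1]), ([190, 270, 42, 27, 462], [210.5, 282.0]), ([302, 271, 45, 52, 1688], [323.5, 295.8]), ([260, 302, 11, 40, 219], [265.3, 320.6]), ([364, 331, 19, 17, 130], [373.2, 338.2]), ([197, 345, 20, 18, 248], [207.8, 353.5]), ([432, 357, 27, 24, 401], [443.8, 367.5])] [([323, 105, 41, 33, 433], [345.6, 118.5]), ([285, 108, 28, 39, 313], [294.7, 126.1]), ([356, 144, 8, 20, 93], [359.8, 152.9]), ([286, 154, 31, 29, 90], [295.8, 167.1]), ([263, 223, 123, 46, 428], [318.5, 235.9]), ([267, 234, 115, 103, 7363], [323.6, 282.6])]
top  [([360, 170, 13, 10, 45], [365.2, 175.4])]
scene  [([236, 149, 11, 10, 60], [240.8, 154.1]), ([254, 203, 30, 16, 187], [269.1, 210.3])]
```

View pics/w2.png

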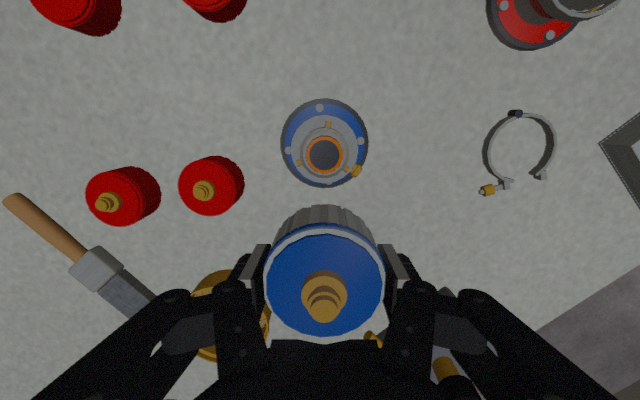

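Wrist view: the cap is held upright between the pads, with its disc at about (324,280) and nipple at (323,296). The open cell is in clear view with its plate at (324,154), its spigot at (355,170) and its foot centre at about (324,143).

Run:
```python
from h import *
import pickle
from scipy.spatial.transform import Rotation as Ro
d,s=pickle.load(open("w2.pkl","rb"));f=d["wrist"];img=f["img"]
q=s["tool_rot"];R=Ro.from_quat([q[1],q[2],q[3],q[0]]).as_matrix();p=s["tool_pos"]
def ell(m,x0,y0,x1,y1):
    k=np.zeros_like(m);k[y0:y1,x0:x1]=m[y0:y1,x0:x1]
    c=np.vstack(cv2.findContours(k,cv2.RETR_EXTERNAL,cv2.CHAIN_APPROX_NONE)[0]);return cv2.fitEllipse(cv2.convexHull(c))
op=ell(blobs(img,(5,150,80),(17,255,255))[0],300,130,347,180);print("plate",op)
C=plane(f,op[0],.091);print("cell from plate",C.round(4))
m=cv2.inRange(cv2.cvtColor(img,cv2.COLOR_BGR2HSV),(100,120,30),(125,255,255))
bf=ell(m,280,95,370,190);print("blue foot ring",bf,plane(f,bf[0],.010).round(4))
pins=[(327.8,124.),];
# cap disc: use largest blue component only
n,l,st,c=cv2.connectedComponentsWithStats(m);i=[j for j in range(1,n) if st[j][4]>5000][0]
cd=ell((l==i).astype(np.uint8)*255,0,0,640,400);print("disc",cd)
D=plane(f,cd[0],p[2]+.0115)
# nipple foot / tip columns
print("disc centre",D.round(4),"rel TCP world",(D-p).round(4),"tool",(R.T@(D-p)).round(4))
print("size check mm",cd[1][1]/f["mtx"][0,0]*(f["R"]@D+f["t"])[2]*1000, op[1][1]/f["mtx"][0,0]*(f["R"]@C+f["t"])[2]*1000)
# gripper pads symmetric: project TCP
print("TCP px",proj(f,p), "dC-D tool",(R.T@(C-D)).round(4),"C-p tool",(R.T@(C-p)).round(4))
for n2,px in(("scene",(266.9,186.5)),("top",(353.,188.))): print(n2,two(d[n2],px,f,op[0]))
sp=plane(f,(356,171),.022);print("spigot yaw",np.degrees(np.arctan2(*(sp-C)[1::-1])))
```

```text
plate ((324.11749267578125, 154.1631622314453), (36.15652084350586, 37.004215240478516), 9.631070137023926)
cell from plate [ 0.6094 -0.1336  0.091 ]
blue foot ring ((324.1749572753906, 143.5081787109375), (79.34315490722656, 79.93862915039062), 12.529315948486328) [ 0.6088 -0.133   0.01  ]
disc ((323.5474853515625, 285.12408447265625), (102.41039276123047, 115.47323608398438), 90.76923370361328)
disc centre [ 0.6415 -0.1633  0.2009] rel TCP world [-0.0014  0.0028  0.0115] tool [ 0.0029  0.0011 -0.0115]
size check mm 51.0615130773032 28.291003003626376
TCP px [321.27052127 276.9972789 ] dC-D tool [0.0438 0.0002 0.1099] C-p tool [0.0467 0.0013 0.0984]
scene (array([ 0.60963167, -0.13405923,  0.09004439]), np.float64(0.0008902599014474875))
top (array([ 0.6120144 , -0.13507913,  0.0622258 ]), np.float64(0.001860946032340589))
spigot yaw 9.185922351391424
```

Call:
move_arm --pt "0.5 0 0 0 0 0 -1" --pt "0.9 0 0.5 0 0 0 -1" --pt "0.9 0 1 0 0 0 -1" --pt "0.9 0 1.5 0 0 0 -1" --pt "0.8 0.02 1.5 0 0 0 -1" --pt "0.42 0 1 0 0 0 -1" --pt "0 0 0.5 0 0 0 -1" --pt "0 0 0.4 0 0 0 -1" --pt "0 0 0 0 0 0 -1" --pt "0 0 0 0 0 0 -1" --pt "0 0 0 0 0 0 -1"

```text
time: 7.52
tool_pos: [0.612, -0.1362, 0.1265]
tool_rot: [0.001, 0.362, 0.932, 0.0]
contact_force: [-0.9, 0.7, -1.0]
gripper_width: 0.646
grasp_force: 63.8
```

Run:
```python
from plant import manip
from h import *
import pickle
from scipy.spatial.transform import Rotation as Ro
d={n:manip.grab_frame(n) for n in("wrist","scene","top")};s=manip.state();pickle.dump((d,s),open("w3.pkl","wb"))
print(s["tool_pos"],s["contact_force"])
S=d["scene"]
# scene: project expected axis points and compare with visible
for X in((.6092,-.1333,.137),(.6092,-.1333,.10),(.6092,-.1333,.057)):print(proj(S,X))
w=d["wrist"]["img"][100:400,160:480]
cv2.imwrite("pics/c3.png",np.hstack([cv2.resize(S["img"][145:225,235:305],None,fx=5,fy=5,interpolation=cv2.INTER_CUBIC),cv2.resize(w,(427,400))]))
```

```text
[ 0.61176919 -0.13605733  0.12622659] [ 0.22668548  0.20737648 -0.58899356]
[266.11645473 171.40038072]
[267.12557444 183.34718941]
[268.24930641 196.6508745 ]
```

View pics/c3.png

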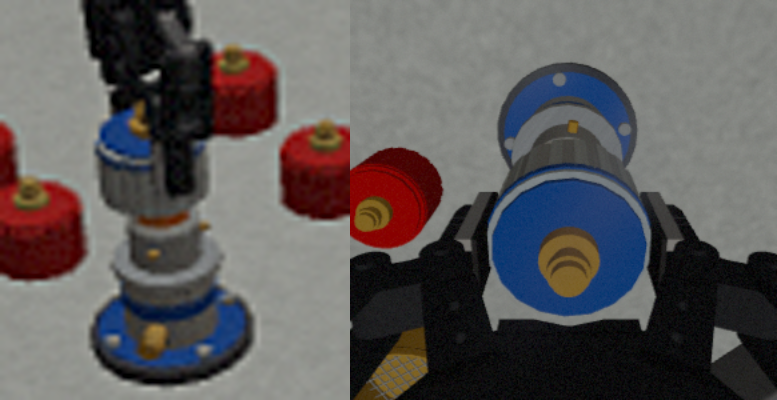

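Left crop (scene): the cap hangs just above the cell's seal plate, its axis within about 2 mm of the cell's, perhaps slightly left. Right crop (wrist): the cap is level in the pads, with the cell neck and one pin at about (573,127) behind it. I'll nudge +x by 1 mm and lower gently, watching the forces.

Call:
move_arm --pt "0.1 0 0.4 0 0 0 -1" --pt "0 0 0.4 0 0 0 -1" --pt "0 0 0.3 0 0 0 -1" --pt "0 0 0.2 0 0 0 -1" --pt "0 0 0.2 0 0 0 -1" --pt "0 0 0.2 0 0 0 -1" --pt "0 0 0 0 0 0 -1" --pt "0 0 0 0 0 0 -1"

```text
time: 8.33
tool_pos: [0.6104, -0.1351, 0.1082]
tool_rot: [-0.0, 0.362, 0.932, -0.0]
contact_force: [0.1, 0.6, -1.8]
gripper_width: 0.654
grasp_force: 63.8
```

Call:
move_arm --pt "0 0 0.15 0 0 0 -1" --pt "0 0 0.15 0 0 0 -1" --pt "0 0 0 0 0 0 -1" --pt "0 0 0 0 0 0 -1"

```text
time: 8.67
tool_pos: [0.6107, -0.1353, 0.1064]
tool_rot: [0.0, 0.362, 0.932, -0.0]
contact_force: [-2.2, -0.1, 4.2]
gripper_width: 0.651
grasp_force: 64.4
```

Call:
move_arm --pt "0 0 0.15 0 0 0 -1" --pt "0 0 0.15 0 0 0 -1" --pt "0 0 0 0 0 0 -1" --pt "0 0 0 0 0 0 -1"

```text
time: 9.0
tool_pos: [0.6099, -0.1349, 0.1014]
tool_rot: [-0.001, 0.362, 0.932, 0.0]
contact_force: [-1.4, -0.7, -0.6]
gripper_width: 0.653
grasp_force: 63.9
```

Call:
move_arm --pt "0 0 0.15 0 0 0 -1" --pt "0 0 0.15 0 0 0 -1" --pt "0 0 0.1 0 0 0 -1" --pt "0 0 0 0 0 0 -1" --pt "0 0 0 0 0 0 -1"

```text
time: 9.42
tool_pos: [0.6101, -0.135, 0.0987]
tool_rot: [-0.001, 0.362, 0.932, -0.0]
contact_force: [-5.2, -0.1, 4.1]
gripper_width: 0.646
grasp_force: 64.5
```

The cap is on the neck and resting on the pins, with its edge at about 73 mm. I'll ease the side load, press lightly and turn.

Call:
move_arm --pt "0.03 -0.03 0.1 0 0 0 -1" --pt "0 0 0.05 0 0 0 -1" --pt "0 0 0 0 0 0 -1" --pt "0 0 0 0 0 0 -1"

```text
time: 9.75
tool_pos: [0.6101, -0.135, 0.0986]
tool_rot: [-0.0, 0.362, 0.932, -0.0]
contact_force: [-6.8, 2.2, 9.4]
gripper_width: 0.655
grasp_force: 65.0
```

Call:
move_arm --pt "0 0 0 0 0 2.5 -1" --pt "0 0 0 0 0 2.5 -1" --pt "0 0 0 0 0 2.5 -1" --pt "0 0 0 0 0 0 -1"

```text
time: 10.08
tool_pos: [0.6099, -0.1352, 0.0971]
tool_rot: [-0.0, 0.423, 0.906, -0.0]
contact_force: [-3.5, -0.5, 2.8]
gripper_width: 0.653
grasp_force: 64.2
```

Call:
move_arm --pt "0 0 0.1 0 0 0 -1" --pt "0 0 0.1 0 0 0 -1" --pt "0 0 0 0 0 0 -1" --pt "0 0 0 0 0 0 -1"

```text
time: 10.42
tool_pos: [0.6095, -0.1344, 0.0944]
tool_rot: [-0.001, 0.422, 0.907, 0.0]
contact_force: [-3.9, 2.8, 1.6]
gripper_width: 0.648
grasp_force: 64.2
```

The keyways found the pins: it goes down freely. On down to the seal.

Call:
move_arm --pt "0 0 0.15 0 0 0 -1" --pt "0 0 0.15 0 0 0 -1" --pt "0 0 0.1 0 0 0 -1" --pt "0 0 0 0 0 0 -1" --pt "0 0 0 0 0 0 -1"

```text
time: 10.83
tool_pos: [0.6095, -0.1344, 0.0901]
tool_rot: [-0.001, 0.422, 0.907, 0.0]
contact_force: [-4.1, 2.8, 0.4]
gripper_width: 0.652
grasp_force: 64.0
```

```bash
python3 -c "
from plant import manip
s=manip.state();print(s['tool_pos'],s['contact_force'],s['ft_torque'])"
```

```text
[ 0.60948941 -0.13439398  0.09010971] [-4.06006267  2.77015537  0.39049232] [ 0.44073723  0.73394761 -0.1047948 ]
```

Call:
move_arm --pt "0.07 0 0.1 0 0 0 -1" --pt "0 0 0.15 0 0 0 -1" --pt "0 0 0.1 0 0 0 -1" --pt "0 0 0 0 0 0 -1" --pt "0 0 0 0 0 0 -1"

```text
time: 11.25
tool_pos: [0.6095, -0.1344, 0.0876]
tool_rot: [-0.0, 0.422, 0.906, 0.0]
contact_force: [-5.9, 2.5, 3.8]
gripper_width: 0.649
grasp_force: 64.3
```

Call:
move_arm --pt "0 0 0.15 0 0 0 -1" --pt "0 0 0.15 0 0 0 -1" --pt "0 0 0 0 0 0 -1" --pt "0 0 0 0 0 0 -1"

```text
time: 11.58
tool_pos: [0.6095, -0.1343, 0.0853]
tool_rot: [-0.0, 0.422, 0.907, 0.0]
contact_force: [-7.3, 3.2, 6.2]
gripper_width: 0.652
grasp_force: 64.7
```

Call:
move_arm --pt "0 0 0.15 0 0 0 -1" --pt "0 0 0.15 0 0 0 -1" --pt "0 0 0 0 0 0 -1" --pt "0 0 0 0 0 0 -1" --pt "0 0 0 0 0 0 -1"

```text
time: 12.0
tool_pos: [0.6096, -0.1344, 0.0831]
tool_rot: [-0.0, 0.422, 0.906, 0.0]
contact_force: [-9.8, 5.3, 10.1]
gripper_width: 0.651
grasp_force: 65.1
```

Call:
move_arm --pt "0 0 0.15 0 0 0 -1" --pt "0 0 0 0 0 0 -1" --pt "0 0 0 0 0 0 -1" --pt "0 0 0 0 0 0 -1"

```text
time: 12.33
tool_pos: [0.6096, -0.1343, 0.083]
tool_rot: [-0.001, 0.422, 0.907, -0.0]
contact_force: [-12.9, 4.4, 17.5]
gripper_width: 0.652
grasp_force: 65.8
```

z stopped at 0.083, the expected home height, and the force is now climbing. I'll relieve the side load a little and add margin.

Call:
move_arm --pt "0.12 -0.1 0 0 0 0 -1" --pt "0 0 0 0 0 0 -1" --pt "0 0 0 0 0 0 -1"

```text
time: 12.58
tool_pos: [0.6095, -0.1343, 0.083]
tool_rot: [0.002, 0.422, 0.907, 0.0]
contact_force: [-7.2, 5.0, 12.0]
gripper_width: 0.646
grasp_force: 65.2
```

Call:
move_arm --pt "0 0 0.15 0 0 0 -1" --pt "0 0 0 0 0 0 -1" --pt "0 0 0 0 0 0 -1" --pt "0 0 0 0 0 0 -1"

```text
time: 12.92
tool_pos: [0.6096, -0.1344, 0.083]
tool_rot: [0.001, 0.422, 0.907, 0.0]
contact_force: [-11.1, 5.5, 19.2]
gripper_width: 0.653
grasp_force: 65.9
```

Run:
```python
from plant import manip
from h import *
S=manip.grab_frame("scene");W=manip.grab_frame("wrist");s=manip.state()
print(s["tool_pos"],s["tool_rot"],s["contact_force"],s["ft_torque"],s["grasp_force"])
cv2.imwrite("pics/c4.png",np.hstack([cv2.resize(S["img"][155:225,235:305],(400,400),interpolation=cv2.INTER_CUBIC),cv2.resize(W["img"][100:400,160:480],(400,400))]))
```

```text
[ 0.60958175 -0.13438183  0.08301388] [1.26285446e-03 4.22208530e-01 9.06497783e-01 3.61782573e-04] [-11.27203048   5.83599282  19.54796964] [ 0.73182388  1.91235314 -0.21302982] 65.92673376202583
```

View pics/c4.png

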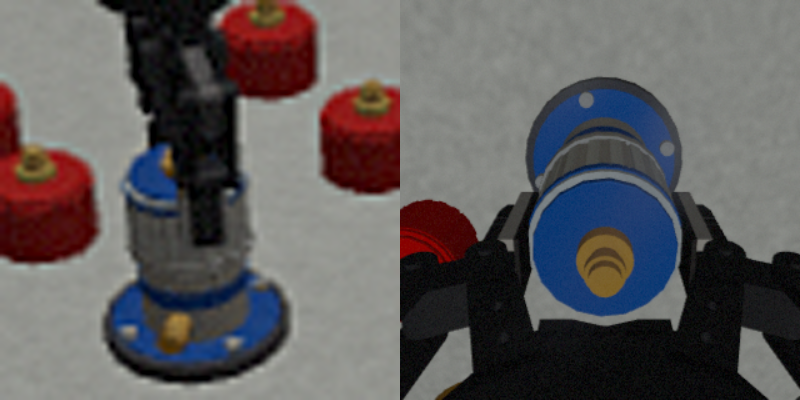

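The scene crop shows the cap down on the shoulder with no gap left, and the wrist crop shows it level in the pads. I'll add slightly more push for margin, settle and hand in.

Call:
move_arm --pt "0.05 -0.04 0.12 0 0 0 -1" --pt "0 0 0 0 0 0 -1" --pt "0 0 0 0 0 0 -1" --pt "0 0 0 0 0 0 -1" --pt "0 0 0 0 0 0 -1" --pt "0 0 0 0 0 0 -1"

```text
time: 13.52
tool_pos: [0.6095, -0.1343, 0.083]
tool_rot: [0.002, 0.422, 0.907, 0.0]
contact_force: [-11.7, 5.6, 23.9]
gripper_width: 0.658
grasp_force: 66.4
```

```bash
python3 -c "
from plant import manip
s=manip.state();print(s['tool_pos'],s['contact_force'],s['grasp_force'])
if s['contact_force'][2]>16 and abs(s['tool_pos'][2]-.083)<.0006: print(manip.job_done())"
```

```text
[ 0.60954592 -0.13433813  0.08295778] [-11.6503265    5.62020017  23.88785481] 66.44475404173136
the job is handed in; nothing more can be done
None
```

The blue cap is keyed over the pins and pressed home on the open cell's shoulder, still gripped and pushed down with about 24 N; I handed the job in at about 13.5 s, and nothing else on the bench was touched.

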